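Make ready the finishing board: clear it, swing the cuff buck over, clear the vacuum

TASK

Make the finishing board ready for collars and cuffs. First clear it: stand every bottle upright in the white supplies tray and set the iron flat and lengthways on its steel rest. Then swing the blue buck over the board until it snaps home in its end seat, after that press the vacuum treadle right down and hold it down for a second to draw the damp out, and let it come up again; leave the jug, wooden block and pin tin where they are.

Things in the scene. Friction and masses are not known exactly. Their poses are not given: they have to be found in the camera images.
- unit: bench-top vacuum finishing board (fixed): grey padded board 300 mm (x) by 340 mm (y), its top 45 mm above the counter. Origin: centre of its underside; its x points away from the robot. At its back stand a 118 mm post, at (160, 120) mm in its frame, and a fan housing 100 mm high at (215, -20) mm, 100 by 140 mm.
- buck (a joint): swing of the blue padded buck about its post: 0 = parked along the board's back edge (nose to the unit's -y); grows clockwise seen from above to 1.571 rad = over the board (nose to the unit's -x), on its end stop. A spring pushes back, by up to about 10 N at the grip, as far as dead centre at 1.18 rad, then snaps it to the end and holds it there with about 8 N. Short of that it drifts back.
- buck_hinge (a point): point on the axis of the post, 150 mm above the counter; its x axis points along the buck to its nose
- buck_grip (a point): on the axis of the buck's upright round black grip, 26 mm across, 142 to 210 mm above the counter (this point is at 185 mm). Its bracket (128 to 136 mm high) sets it 190 mm along the buck from the post and 85 mm to the side, 43 mm from axis to padding; it is on the robot's side when parked and leads the swing
- buck_nose (a point): top of the buck's rounded nose, 270 mm from the post axis. The buck is 84 mm wide, its padding 148 to 184 mm above the counter, its bar below down to 119 mm
- treadle_box: yellow box of the vacuum treadle (fixed), 150 by 150 mm, rear housing 36 mm high; origin: centre of its underside
- treadle (a joint): sprung treadle, black ribbed plate 105 mm long and 118 mm wide, hinged at the back (+x side of the box): 0 = up, 0.22 rad = down on its stop; springs back when let go. It takes about 6 N to start and 12 N to hold down at the pad point.
- treadle_pad (a point): point on the upper face of the treadle plate near its free front edge, 85 mm from its hinge; about 49 mm above the counter when up, about 31 mm when down
- iron_rest: flat steel iron rest with orange ribs (fixed), 200 mm (x) by 135 mm (y), top 10 mm above the counter; origin: centre of its underside
- tray: white supplies tray (fixed), 285 mm (x) by 86 mm (y), walls 36 mm high and 4 mm thick, floor 4 mm thick; origin: centre of its underside. Four bottles stand in it in one row along its x.
- iron: cordless iron, 178 mm long (its x points to the nose), 98 mm wide, 117 mm high, about 0.8 kg; origin: centre of its soleplate's underside
- iron_grip (a point): middle of the iron's blue handle bar, 106 mm above the sole and 13 mm behind the iron's origin; the bar lies along the iron's x, 126 mm long, 28 mm wide, 22 mm high (95 to 117 mm above the sole), with 33 mm free below it between its two posts, which stand 49 mm before and behind this point
- jug: orange detergent jug, 85 by 135 by 170 mm (bystander)
- clapper: wooden pressing block, 60 by 170 by 45 mm (bystander)
- pin_tin: round steel pin tin with a red lid, 80 mm across, 34 mm high (bystander)
- bottle_a: supplies bottle, blue with a white cap: straight round body 56 mm across up to 118 mm, cap 34 mm across above, 148 mm high in all, about 0.28 kg; origin: centre of its foot; its z points up through the cap. May be absent.
- bottle_b: supplies bottle, white with a blue cap: straight round body 56 mm across up to 118 mm, cap 34 mm across above, 148 mm high in all, about 0.28 kg; origin: centre of its foot; its z points up through the cap. May be absent.
- bottle_c: supplies bottle, yellow with a red cap: straight round body 56 mm across up to 118 mm, cap 34 mm across above, 148 mm high in all, about 0.28 kg; origin: centre of its foot; its z points up through the cap. May be absent.
- bottle_d: supplies bottle, green with a white cap: straight round body 56 mm across up to 118 mm, cap 34 mm across above, 148 mm high in all, about 0.28 kg; origin: centre of its foot; its z points up through the cap. May be absent.

How it is judged (in metres and radians):
On the way, in this order (a step that is already met when the one before it is completed fails the run):
1. the board is cleared: every bottle stands in the tray and the iron lies on its rest, let go (x of bottle_a in the frame of tray between -0.118 and 0.118 m and y of bottle_a in the frame of tray between -0.022 and 0.022 m and z of each of bottle_a, bottle_b, bottle_c, bottle_d in the frame of tray below 0.014 m and angle between each of bottle_a, bottle_b, bottle_c, bottle_d's own z axis and vertical below 0.12 rad and x of bottle_b in the frame of tray between -0.118 and 0.118 m and y of bottle_b in the frame of tray between -0.022 and 0.022 m and x of bottle_c in the frame of tray between -0.118 and 0.118 m and y of bottle_c in the frame of tray between -0.022 and 0.022 m and x of bottle_d in the frame of tray between -0.118 and 0.118 m and y of bottle_d in the frame of tray between -0.022 and 0.022 m and x of iron in the frame of iron_rest between -0.032 and 0.032 m and y of iron in the frame of iron_rest between -0.028 and 0.028 m and z of iron in the frame of iron_rest between 0.004 and 0.018 m and angle between iron's own z axis and vertical below 0.08 rad and angle between the x axis of iron and the x axis of iron_rest, either way round below 0.25 rad and contact force between the fingers and bottle_a below 0.3 N and contact force between the fingers and bottle_b below 0.3 N and contact force between the fingers and bottle_c below 0.3 N and contact force between the fingers and bottle_d below 0.3 N and contact force between the fingers and iron below 0.3 N), for 0.2 s.
2. the buck is seated in its end detent (value of joint buck above 1.53 rad and velocity of joint buck below 0.1 rad/s), for 0.2 s.
3. the treadle is held down on its stop with the buck seated (value of joint treadle above 0.2 rad and value of joint buck above 1.5 rad), for 0.7 s.
At the end, for the whole second after the job is handed in: every bottle stands upright (0.12 rad) on the tray's floor, its axis 20 mm or more inside the rim; the iron lies flat on its rest, centred within 32 mm lengthways and 28 mm sideways, in line within 0.25 rad; buck at 1.53 rad or more; treadle back up (under 0.04 rad); all at rest (x of bottle_a in the frame of tray between -0.118 and 0.118 m and y of bottle_a in the frame of tray between -0.022 and 0.022 m and z of each of bottle_a, bottle_b, bottle_c, bottle_d in the frame of tray below 0.014 m and angle between each of bottle_a, bottle_b, bottle_c, bottle_d's own z axis and vertical below 0.12 rad and x of bottle_b in the frame of tray between -0.118 and 0.118 m and y of bottle_b in the frame of tray between -0.022 and 0.022 m and x of bottle_c in the frame of tray between -0.118 and 0.118 m and y of bottle_c in the frame of tray between -0.022 and 0.022 m and x of bottle_d in the frame of tray between -0.118 and 0.118 m and y of bottle_d in the frame of tray between -0.022 and 0.022 m and x of iron in the frame of iron_rest between -0.032 and 0.032 m and y of iron in the frame of iron_rest between -0.028 and 0.028 m and z of iron in the frame of iron_rest between 0.004 and 0.018 m and angle between iron's own z axis and vertical below 0.08 rad and angle between the x axis of iron and the x axis of iron_rest, either way round below 0.25 rad and value of joint buck above 1.53 rad and value of joint treadle below 0.04 rad and linear speed of each of bottle_a, bottle_b, bottle_c, bottle_d, iron below 0.03 m/s); the robot touches nothing.
It fails at once if the jug is disturbed (moved more than 30 mm) (distance of jug from where it was at the start of the episode above 0.03 m).
It fails at once if the wooden block is disturbed (moved more than 30 mm) (distance of clapper from where it was at the start of the episode above 0.03 m).
It fails at once if the pin tin is disturbed (moved more than 30 mm) (distance of pin_tin from where it was at the start of the episode above 0.03 m).
Of bottle_a, bottle_b, bottle_c, bottle_d only 2 to 4 are there at a start; the rules pass over those that are not, and their reading is None.
At some moment in a run one of iron may be knocked a few centimetres aside while the robot is not near it.
It also fails if it takes over 208 s, if anything falls off the work surface, if the arm or the gripper's body presses on something with over 40 N, if the wrist force passes 120 N, or if a joint passes its speed limit or range.

ROBOT

A 6-joint arm with a two-finger parallel gripper is mounted at the origin on the work surface. World frame = base frame: x ahead of the robot, y to its left, z up, the work surface at z = 0. Lengths are in mm, angles in rad, forces in N, time in s.
With the tool pointing down it reaches from about 300 to 775 mm from the base axis. Payload 14.6 kg.
Tool frame: the origin (TCP) lies midway between the tips of the shut fingers; the grasp point (between the pads) lies 19 mm behind it (manip.grasp_offset is the distance from the TCP to the grasp point, in mm); z points along the fingers, y is the line along which they close (so a half turn about z gives the same grasp; the last joint's range is limited). The gripper opens to 94 mm and grips with 3 to 60 N. Pads are 16 mm wide; open, the fingers measure 119 mm over their backs; the gripper's body (75 mm by 177 mm) begins 78 mm behind the grasp point.
Start: joints at [1.073, 0.3, 1.521, -0, 1.321, -0.067], TCP at [229.675, 499.739, 205.446] pointing down, gripper open.
Joint ranges: [-3.03, 3.03], [-0.79, 2.21], [0.23, 2.52], [-1.04, 4.18], [0, 3.07], [-2.55, 2.55]. Speed limits (rad/s): [2.22, 2.22, 2.57, 3.14, 3.14, 3.14].

INTERFACE

Orientations are given as [roll, pitch, yaw] about the fixed x, y, z axes, in that order (R = Rz(yaw) Ry(pitch) Rx(roll)).
In Python, from cell import manip, viewer gives the robot as it stands. The module is installed in compiled form; this text tells all that it offers.
- The arm moves only by the tool move_arm, never from a script. Its argument "moves" is a list of rows, each a list of 4 numbers: the shift along the tool's x, y, z in m, then the turn about the tool's z in rad. A call has 1 to 12 rows; each row is the pose to reach, as a shift and turn from the pose commanded when the call began, along the tool's axes at that moment; what a row does not reach only later rows make up. A row lasts 1/10 s, in which the tool goes at most 50 mm and 8.59 degrees, less where a joint would pass 70% of its speed; a pose out of reach is approached as far as the arm can. A call with a gripper value outside its range is refused whole. "jaw" is the finger opening in m, from 0 to 0.094, set as the call begins (left out, the last holds). The fingers move at their own pace and stop on an object; "squeeze" is the grip in N (left out, the last holds). Time passes only in rows, so rows that repeat a pose let the fingers close. It gives the time, the measured TCP pose, the force, the opening and the grip force at its end, in the units of the state.
- manip.read_state(): the state, without advancing time (a new reading comes with each control period).
- viewer.camera(name): name is "side" or "top" or "wrist"; returns a dict with "frame" (400x640x3 uint8, blue, green, red), "z_map" (400x640 float32, mm along the optical axis (not along the pixel's ray), 0 where there is no reading), "fx", "fy", "cx", "cy" (pixels), "origin" and "orientation" of the camera in the world. Camera axes: x right, y down, z forward; pixel columns grow to the right and rows downward; lengths in mm; the calibration is good to about 2 mm. A picture is of the moment at which its call begins.
- manip.sign_off(): hands the job in; it is judged then, once.
The state is a dict: "clock": time; "joints": joint angles; "qd": joint speeds; "effort": joint torques, N m; "eef_pos": TCP position; "eef_rot": TCP orientation; "wrist_force": force on the tool from outside, world axes, zero at the start; "moment": the same for the moment, N m; "finger_gap": finger opening in mm; "finger_force": force on a finger pad.
Only numpy, scipy, OpenCV 4.12 (cv2) and the standard library are available. Lean on these libraries where they do the work, as an engineer would, in place of code of your own. Each camera call takes 0.05 s, during which the arm holds its last target. There are 200 camera calls.

## Working session

There is one attempt and no reset: what is moved stays moved. The work goes in short steps, Python scripts to look and compute and a tool call to move; the robot and the scene stay as the last step left them, time stands still between calls to the robot, and variables do not carry over. Pictures are saved under pics/ and viewed, at most 14 in all, crops included, and the job is handed in when it is done.

Besides the shell and the picture viewer there is one more tool, called after "Call:" as name(argument=value, ...) on one line, values as JSON. move_arm: Moves the arm, as the interface text tells. Its arguments: {"type":"object","properties":{"moves":{"type":"array"},"jaw":{"type":"number"},"squeeze":{"type":"number"}},"required":["moves"]}

```bash
mkdir -p pics; cat > h.py <<'E'
import numpy as np, cv2
from cell import manip, viewer
from scipy.spatial.transform import Rotation as R
def Rm(c):
    o=np.array(c['orientation'],float)
    return o if o.shape==(3,3) else R.from_euler('xyz',o).as_matrix() if o.size==3 else R.from_quat(o).as_matrix()
def cloud(c):
    z=c['z_map'];v,u=np.mgrid[0:z.shape[0],0:z.shape[1]]
    p=np.dstack([(u-c['cx'])/c['fx']*z,(v-c['cy'])/c['fy']*z,z])
    P=p@Rm(c).T+np.array(c['origin']);P[z==0]=np.nan
    return P
def ray(c,u,v,h):
    d=Rm(c)@np.array([(u-c['cx'])/c['fx'],(v-c['cy'])/c['fy'],1]);o=np.array(c['origin'])
    return o+d*(h-o[2])/d[2]
def shot(n,f=None):
    c=viewer.camera(n)
    if f: cv2.imwrite('pics/'+f,c['frame'])
    return c
E
python3 - <<'E'
from h import *
import pickle
print(manip.read_state())
for n in('top','side','wrist'):
    c=shot(n,n+'0.png');print(n,c['origin'],c['orientation'],c['fx'],c['cx'],c['cy']);pickle.dump(c,open(n+'0.pkl','wb'))
E
```

```text
{'clock': 0.0, 'joints': array([ 1.07338907e+00,  3.00439745e-01,  1.52158765e+00,  1.14174557e-06,
        1.32068900e+00, -6.65690871e-02]), 'qd': array([ 0.00016816,  0.00027425, -0.00059136, -0.00121138, -0.000923  ,
        0.0007663 ]), 'effort': array([-2.99133862e-03, -5.31815708e+01, -3.52731264e+01,  7.05914805e-02,
        2.45326204e-02, -8.67112180e-05]), 'eef_pos': array([229.55933417, 499.51366621, 204.90074892]), 'eef_rot': array([-3.14047147e+00, -7.58547014e-05,  2.71075416e+00]), 'wrist_force': array([-0.40484762,  0.04074148, -0.87715716]), 'moment': array([-7.61432386e-05, -1.53436938e-02,  8.90243594e-04]), 'finger_force': 0.0, 'finger_gap': 94.10985563304932}
top [ 397.32274077  -25.97297719 1109.22249571] [-2.98417498  0.01401957 -1.5958498 ] 385.9642745197952 320.9194090714245 197.6952122032274
side [ 438.11415391 -681.27975607  769.6029451 ] [-2.31734066  0.00673555 -0.16675292] 397.90887115673695 318.8735828977617 201.2707809386773
wrist [157.51560824 533.04319077 383.69350541] [2.86556621e+00 1.49253951e-03 1.14111058e+00] 275.3793325405245 319.13236054895805 199.49844799732486
```

View pics/top0.png

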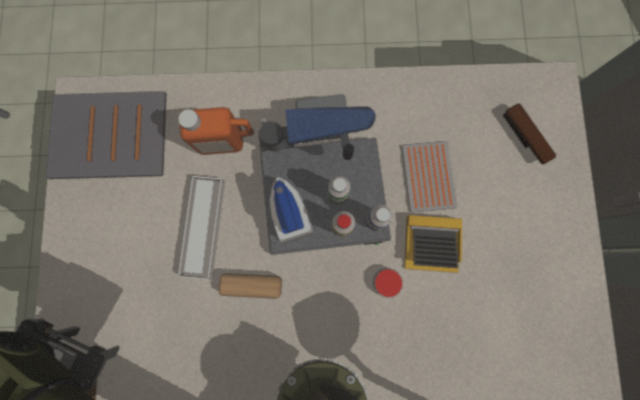

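View pics/side0.png

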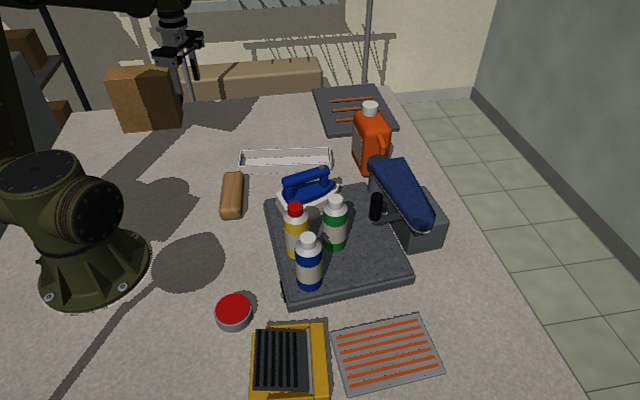

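Top view: bottles green (340,188), yellow (343,222) and blue (381,216). The iron is at (288,210), tray (201,227), rest (430,176), treadle (434,244) and buck from (270,133) to (370,118) with its grip at (348,152). The side view confirms three bottles on the board.

```bash
cat > m.py <<'E'
from h import *
def rect(P,m):
    q=P[m];q=q[~np.isnan(q[:,0])];r=cv2.minAreaRect(q[:,:2].astype(np.float32))
    return np.round(r[0]),np.round(r[1]),round(r[2],1),'z',np.round(np.percentile(q[:,2],[5,50,95])),len(q)
def box(P,x0,x1,y0,y1,z0,z1):
    return (P[...,0]>x0)&(P[...,0]<x1)&(P[...,1]>y0)&(P[...,1]<y1)&(P[...,2]>z0)&(P[...,2]<z1)
def hsv(c): return cv2.cvtColor(c['frame'],cv2.COLOR_BGR2HSV)
def win(c,u0,u1,v0,v1):
    m=np.zeros((400,640),bool);m[v0:v1,u0:u1]=1;return m
E
python3 - <<'E'
from m import *
import pickle
t,s=[pickle.load(open(n+'0.pkl','rb')) for n in('top','side')]
T,S=cloud(t),cloud(s);H=hsv(t);HS=hsv(s)
print('surf',T[300,450],S[330,150])
for n,u,v in(('green',340,188),('yel',343,222),('blue',381,216)): 
    print(n,rect(T,win(t,u-14,u+15,v-14,v+15)&(T[...,2]>125)))
for n,u,v in(('yel',295,209),('green',336,201),('blue',307,239)):
    print(n,'side',rect(S,win(s,u-12,u+13,v-12,v+13)&(S[...,2]>122)))
b=win(t,262,315,170,245)
print('iron',rect(T,b&(T[...,2]>55)));bl=(H[...,0]>105)&(H[...,0]<130)&(H[...,1]>150)
print('iron bar',rect(T,b&bl&(T[...,2]>135)), 'sole',rect(T,b&(T[...,2]>52)&(T[...,2]<80)))
hb=(HS[...,0]>105)&(HS[...,0]<130)&(HS[...,1]>150)
print('iron bar side',rect(S,win(s,275,345,160,210)&hb&(S[...,2]>135)))
print('tray',rect(T,win(t,170,230,170,282)&(T[...,2]>20)&(T[...,2]<60)))
print('tray side',rect(S,win(s,232,340,140,180)&(S[...,2]>15)&(S[...,2]<60)))
print('rest',rect(T,win(t,400,460,136,214)&(T[...,2]>4)&(T[...,2]<40)))
print('rest side',rect(S,win(s,330,450,312,398)&(S[...,2]>4)&(S[...,2]<30)))
y=(H[...,0]>18)&(H[...,0]<32)&(H[...,1]>120)
print('tread',rect(T,win(t,400,470,212,275)&y),'plate',rect(T,win(t,400,470,212,275)&~y&(T[...,2]>20)))
k=win(t,250,395,130,256)&(T[...,2]>35)&(T[...,2]<52);print('board',rect(T,k))
print('buck',rect(T,win(t,280,380,100,150)&(T[...,2]>160)))
print('post',rect(T,win(t,255,285,115,150)&(T[...,2]>100)))
g=win(t,335,360,140,165)&(T[...,2]>195);print('grip',rect(T,g))
print('grip s',rect(S,win(s,366,386,188,224)&(S[...,2]>140)&(HS[...,2]<60)))
print('clap',rect(T,win(t,212,290,266,304)&(T[...,2]>30)),'tin',rect(T,win(t,370,408,264,300)&(T[...,2]>24)),'jug',rect(T,win(t,170,260,100,160)&(T[...,2]>60)))
im=np.vstack([np.hstack([cv2.resize(t['frame'][90:290,170:470],(600,400))])]);cv2.imwrite('pics/crop.png',im)
E
```

```text
surf [ 276.24036697 -365.90883944    1.50312575] [ 151.46584799 -192.29528281   -2.48486252]
green (array([575., -60.]), array([55., 54.]), 88.2, 'z', array([138., 171., 196.]), 433)
yel (array([486., -69.]), array([55., 54.]), 0.1, 'z', array([154., 172., 196.]), 427)
blue (array([ 499., -160.]), array([54., 54.]), 86.2, 'z', array([138., 172., 196.]), 445)
yel side (array([484., -71.]), array([39., 52.]), 83.2, 'z', array([161., 176., 191.]), 410)
green side (array([574., -63.]), array([40., 52.]), 72.5, 'z', array([162., 177., 191.]), 367)
blue side (array([ 501., -127.]), array([106.,  49.]), 84.4, 'z', array([133., 174., 191.]), 507)
iron (array([537.,  75.]), array([171.,  94.]), 14.6, 'z', array([ 60., 105., 165.]), 1856)
iron bar (array([521.,  67.]), array([80., 11.]), 20.0, 'z', array([161., 163., 165.]), 19) sole (array([539.,  78.]), array([178., 100.]), 13.5, 'z', array([54., 59., 70.]), 163)
iron bar side (array([528.,  75.]), array([123.,  28.]), 16.5, 'z', array([140., 156., 161.]), 525)
tray (array([493., 297.]), array([147., 287.]), 84.2, 'z', array([22., 35., 45.])
[... 486 characters left out ...]
90., -21.]), array([323., 333.]), 5.1, 'z', array([43., 47., 50.]), 8621)
buck (array([715., -44.]), array([121., 224.]), 0.9, 'z', array([172., 186., 189.]), 2541)
post (array([737., 108.]), array([84., 65.]), 0.1, 'z', array([118., 146., 149.]), 534)
grip (array([659., -85.]), array([24., 25.]), 87.2, 'z', array([201., 211., 214.]), 101)
grip s (array([681., -49.]), array([113.,  25.]), 57.4, 'z', array([146., 183., 208.]), 345)
clap (array([331., 187.]), array([170.,  60.]), 85.8, 'z', array([37., 45., 49.]), 1373) tin (array([ 330., -191.]), array([78., 79.]), 70.5, 'z', array([30., 35., 39.]), 686) jug (array([751., 243.]), array([ 83., 205.]), 2.9, 'z', array([ 72., 166., 201.]), 2464)
```

View pics/crop.png

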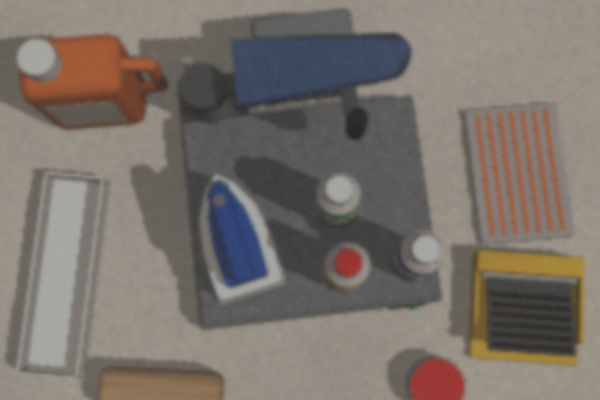

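The crop shows the tray at (60,270), rest at (518,172), three bottles with caps at (340,190), (348,263) and (425,248), and the iron's nose pointing up at (215,180). Next I refine the tray, rest and treadle positions.

```bash
python3 - <<'E'
from m import *
import pickle
t,s=[pickle.load(open(n+'0.pkl','rb')) for n in('top','side')]
T,S=cloud(t),cloud(s);H=hsv(t);HS=hsv(s)
def castrect(c,m,h,k=3):
    m=cv2.morphologyEx(m.astype(np.uint8),cv2.MORPH_OPEN,np.ones((k,k)))
    cs=max(cv2.findContours(m,0,1)[0],key=cv2.contourArea)[:,0]
    r=cv2.minAreaRect(np.array([ray(c,u,v,h)[:2] for u,v in cs],np.float32));return np.round(r[0],1),np.round(r[1]),round(r[2],1)
w=win(t,170,230,170,282)
print('tray sample',H[230,200],H[230,230],H[230,212])
f=w&(H[...,2]>165)&(H[...,1]<40);print('floor',castrect(t,f,4),'bright med z',np.nanmedian(T[f][:,2]))
ws=win(s,232,342,140,182);f=ws&(HS[...,2]>170)&(HS[...,1]<30);print('side',castrect(s,f,20),HS[160,290])
m=box(T,320,660,230,360,24,44)&w; print('rim',rect(T,cv2.morphologyEx(m.astype(np.uint8),2,np.ones((2,2))).astype(bool)))
o=(H[...,0]<14)&(H[...,1]>90)&win(t,400,460,136,214);print('ribs',castrect(t,cv2.morphologyEx(o.astype(np.uint8),3,np.ones((9,9))),10))
os=(HS[...,0]<14)&(HS[...,1]>120)&win(s,325,450,310,399);print('ribs s',castrect(s,cv2.morphologyEx(os.astype(np.uint8),3,np.ones((9,9))),10))
# treadle profile along x from top at plate mid
for u in (434,):
    for v in range(216,276,4): print(v,np.round(T[v,u]),H[v,u])
# caps: ray vs z=193
for n,u,v,c,mm in(('green',340,183,t,0),('yel',343,219,t,1),('blue',381,212,t,0)):
    ww=win(t,u-14,u+15,v-14,v+15)&(T[...,2]>183)&(T[...,2]<200);q=T[ww];print(n,np.round(np.median(q,0)),len(q))
for n,u,v in(('yel',295,209),('green',336,201),('blue',307,239)):
    ww=win(s,u-10,u+11,v-12,v+10)&(S[...,2]>184)&(S[...,2]<196);print(n,'s',np.round(np.median(S[ww],0)),ww.sum())
m=box(T,400,760,-230,190,42,49)
print('board',rect(T,cv2.morphologyEx((m&win(t,250,400,130,260)).astype(np.uint8),2,np.ones((3,3))).astype(bool)))
print('buck',rect(T,win(t,284,380,100,150)&box(T,600,900,-300,200,178,192)))
E
```

```text
tray sample [ 35   9 168] [ 16  32 153] [ 15  25 124]
floor (array([501.7, 339.3]), array([ 42., 257.]), 84.1) bright med z 5.3663815710363
side (array([501. , 320.7]), array([ 38., 256.]), 83.6) [ 19  16 179]
rim (array([491., 298.]), array([130., 292.]), 87.1, 'z', array([ 9., 27., 40.]), 449)
ribs (array([ 628.3, -330. ]), array([179., 107.]), 3.7)
ribs s (array([ 627.5, -326.6]), array([179., 107.]), 3.8)
216 [ 508. -330.   32.] [ 19 100 115]
220 [ 497. -328.   37.] [ 20 166 164]
224 [ 486. -327.   34.] [ 21 164 165]
228 [ 475. -328.   31.] [ 16  27 121]
232 [ 464. -326.   34.] [30  7 70]
236 [ 453. -325.   34.] [23 15 67]
240 [ 441. -324.   37.] [20 12 64]
244 [ 430. -322.   39.] [ 8 19 55]
248 [ 419. -320.   46.] [25 31 50]
252 [ 409. -318.   48.] [15 28 54]
256 [ 398. -317.   50.] [15 25 62]
260 [ 387. -316.   49.] [23 16 62]
264 [ 377. -314.   57.] [ 8 18 56]
268 [ 365. -326.    9.] [ 21 162 162]
272 [ 354. -327.    0.] [ 18  34 151]
green [575. -61. 194.] 155
yel [485. -68. 194.] 157
blue [ 499. -161.  195.] 156
yel s [484. -71. 190.] 159
green s [573. -63. 190.] 149
blue s [ 498. -164.  190.] 199
board (array([578., -22.]), array([291., 330.]), 5.2, 'z', array([43., 46., 49.]), 5293)
buck (array([742., -45.]), array([ 84., 222.]), 5.5, 'z', array([183., 186., 189.]), 2289)
```

```bash
python3 - <<'E'
from m import *
import pickle
t,s=[pickle.load(open(n+'0.pkl','rb')) for n in('top','side')]
T,S=cloud(t),cloud(s)
for v in(195,227,260):
    print(v,[(u,*map(int,T[v,u]),int(t['frame'][v,u,1])) for u in range(176,226,2)])
print([(v,*map(int,S[v,290]),int(s['frame'][v,290,1])) for v in range(144,180,2)])
for x in (420,480,540):
    m=box(S,x-12,x+12,240,400,28,40);print(x,np.round(np.percentile(S[m][:,1],[2,25,50,75,98])),m.sum())
m=box(S,300,700,240,400,30,40);cs=rect(S,cv2.morphologyEx(m.astype(np.uint8),cv2.MORPH_OPEN,np.ones((2,2))).astype(bool));print(cs)
E
```

```text
195 [(176, 594, 411, -5, 147), (178, 593, 404, -2, 147), (180, 593, 397, 0, 147), (182, 592, 391, 0, 131), (184, 592, 385, 0, 101), (186, 593, 380, -2, 99), (188, 591, 372, 2, 109), (190, 586, 356, 33, 138), (192, 588, 354, 20, 118), (194, 590, 354, 6, 138), (196, 590, 348, 6, 164), (198, 590, 342, 7, 168), (200, 590, 337, 4, 165), (202, 589, 329, 11, 168), (204, 589, 324, 6, 167), (206, 590, 319, 3, 167), (208, 589, 313, 6, 167), (210, 589, 306, 7, 162), (212, 589, 302, 3, 124), (214, 589, 296, 5, 115), (216, 589, 290, 4, 117), (218, 583, 276, 34, 140), (220, 585, 272, 26, 125), (222, 589, 273, 2, 120), (224, 589, 267, 2, 140)]
227 [(176, 499, 404, 3, 147), (178, 499, 399, 2, 130), (180, 498, 393, 3, 103), (182, 498, 387, 2, 103), (184, 498, 381, 3, 116), (186, 495, 364, 34, 137), (188, 497, 365, 16, 117), (190, 497, 363, 4, 151), (192, 498, 359, 1, 167), (194, 497, 352, 2, 169), (196, 497, 345, 6, 166), (198, 497, 340, 4, 167), (200, 497, 334, 6, 168), (202, 497, 329, 3, 168), (204, 497, 323, 2, 168), (206, 496, 317, 4, 161), (208, 496, 312, 1, 123), (210, 496, 306, 3, 118), (212, 
[... 751 characters left out ...]
143), (222, 401, 270, 1, 146), (224, 401, 265, 0, 148)]
[(144, 522, 441, -2, 146), (146, 521, 432, -4, 144), (148, 515, 362, 36, 171), (150, 515, 365, 26, 149), (152, 515, 365, 19, 146), (154, 514, 363, 12, 144), (156, 514, 362, 5, 146), (158, 513, 355, 2, 177), (160, 512, 347, 0, 175), (162, 510, 336, 1, 175), (164, 506, 284, 32, 184), (166, 506, 285, 24, 146), (168, 505, 282, 18, 146), (170, 505, 284, 9, 144), (172, 505, 286, 0, 147), (174, 504, 279, -2, 140), (176, 489, 73, 157, 38), (178, 488, 62, 160, 45)]
420 [291. 293. 297. 377. 380.] 32
480 [283. 285. 289. 368. 372.] 32
540 [277. 279. 285. 362. 368.] 35
(array([481., 324.]), array([355., 141.]), 5.6, 'z', array([17., 29., 34.]), 154)
```

Call:
move_arm(moves=[[0, 0, -0.05, -0.1], [0, 0, -0.095, -0.2], [-0.521, -0.4885, -0.095, -0.431], [-0.521, -0.4885, -0.095, -0.431], [-0.521, -0.4885, -0.095, -0.431], [-0.521, -0.4885, -0.095, -0.431], [-0.521, -0.4885, -0.095, -0.431], [-0.521, -0.4885, -0.095, -0.431], [-0.521, -0.4885, -0.095, -0.431], [-0.521, -0.4885, -0.095, -0.431], [-0.521, -0.4885, -0.095, -0.431], [-0.521, -0.4885, -0.095, -0.431]], jaw=0.076, squeeze=20)

```text
clock: 1.35
eef_pos: [418.1, 35.6, 300.6]
eef_rot: [3.142, 0.0, -3.141]
wrist_force: [0.7, 0.7, 0.1]
finger_gap: 75.9
finger_force: 0.0
```

Call:
move_arm(moves=[[-0.03, -0.04, 0, 0], [-0.05, -0.08, 0, 0], [-0.06, -0.12, 0, 0], [-0.07, -0.16, 0, 0], [-0.081, -0.198, 0, 0], [-0.081, -0.198, 0, 0], [-0.081, -0.198, 0, 0], [-0.081, -0.198, 0, 0]])

```text
clock: 2.15
eef_pos: [498.8, -159.5, 300.5]
eef_rot: [3.141, -0.0, -3.141]
wrist_force: [0.2, -0.6, -0.2]
finger_gap: 76.0
finger_force: 0.0
```

Call:
move_arm(moves=[[0, -0.002, 0.05, 0], [0, -0.002, 0.09, 0], [0, -0.002, 0.13, 0], [0, -0.002, 0.16, 0], [0, -0.002, 0.179, 0], [0, -0.002, 0.179, 0], [0, -0.002, 0.179, 0]])

```text
clock: 2.85
eef_pos: [499.3, -161.7, 122.5]
eef_rot: [-3.141, 0.001, -3.14]
wrist_force: [-0.1, -0.3, 0.1]
finger_gap: 76.2
finger_force: 0.0
```

Call:
move_arm(moves=[[0, 0, 0, 0], [0, 0, 0, 0], [0, 0, 0, 0], [0, 0, 0, 0], [0, 0, -0.03, 0], [0, 0, -0.08, 0], [0, 0, -0.13, 0], [0, 0, -0.18, 0], [0, 0, -0.185, 0], [0, 0, -0.185, 0]], jaw=0.03, squeeze=20)

```text
clock: 3.85
eef_pos: [499.0, -162.4, 306.8]
eef_rot: [-3.141, 0.001, -3.141]
wrist_force: [0.2, 0.3, -4.9]
finger_gap: 55.8
finger_force: 19.9
```

Call:
move_arm(moves=[[-0.004, 0.025, 0, 0], [-0.012, 0.07, 0, 0], [-0.02, 0.118, 0, 0], [-0.028, 0.166, 0, 0], [-0.037, 0.214, 0, 0], [-0.045, 0.262, 0, 0], [-0.053, 0.31, 0, 0], [-0.062, 0.358, 0, 0], [-0.07, 0.406, 0, 0], [-0.077, 0.45, 0, 0], [-0.0825, 0.478, 0, 0], [-0.0825, 0.478, 0, 0]])

```text
clock: 5.05
eef_pos: [580.6, 318.9, 302.0]
eef_rot: [-3.14, -0.005, -3.138]
wrist_force: [0.4, -0.7, -2.8]
finger_gap: 55.5
finger_force: 19.9
```

Call:
move_arm(moves=[[0, 0, 0.03, 0], [0, 0, 0.08, 0], [0, 0, 0.13, 0], [0, 0, 0.17, 0], [0, 0, 0.2, 0], [0, 0, 0.215, 0], [0, 0, 0.222, 0], [0, 0, 0.226, 0], [0, 0, 0.226, 0]])

```text
clock: 5.95
eef_pos: [581.9, 315.9, 81.7]
eef_rot: [3.141, 0.002, -3.141]
wrist_force: [-0.6, 0.4, -3.1]
finger_gap: 55.7
finger_force: 20.0
```

Call:
move_arm(moves=[[0, 0, 0.001, 0], [0, 0, 0.001, 0], [0, 0, 0.001, 0], [0, 0, -0.03, 0], [0, 0, -0.08, 0], [0, 0, -0.13, 0], [0, 0, -0.18, 0], [0.001, -0.03, -0.2, 0], [0.003, -0.08, -0.2, 0], [0.004, -0.13, -0.2, 0], [0.005, -0.18, -0.2, 0], [0.006, -0.23, -0.2, 0]], jaw=0.076)

```text
clock: 7.15
eef_pos: [575.0, 83.9, 281.0]
eef_rot: [3.142, 0.001, -3.141]
wrist_force: [0.9, -0.6, -1.0]
finger_gap: 75.8
finger_force: 0.0
```

Call:
move_arm(moves=[[0.001, -0.05, 0, 0], [0.002, -0.1, 0, 0], [0.002, -0.14, 0, 0], [0.002, -0.148, 0, 0], [0.002, -0.148, 0, 0]])

```text
clock: 7.65
eef_pos: [573.4, -63.1, 280.7]
eef_rot: [-3.142, 0.0, 3.14]
wrist_force: [0.2, 1.1, -0.2]
finger_gap: 76.0
finger_force: 0.0
```

```bash
python3 - <<'E'
from m import *
print(manip.read_state()['eef_pos'])
c=shot('top','top1.png');T=cloud(c)
m=box(T,330,680,250,390,60,200)&win(c,160,240,140,300);print(rect(T,m&(T[...,2]>115)), np.round(np.nanmedian(T[m&(T[...,2]>130)],0)))
m=win(c,262,315,170,245);print('iron',rect(T,m&(T[...,2]>55)))
E
```

```text
[573.3725376  -63.0955033  280.66491629]
(array([581., 312.]), array([51., 54.]), 73.8, 'z', array([121., 132., 155.]), 366) [579. 309. 151.]
iron (array([517.,  56.]), array([136., 201.]), 89.4, 'z', array([ 90., 166., 615.]), 2733)
```

Call:
move_arm(moves=[[0, 0.001, 0.05, 0], [0, 0.001, 0.09, 0], [0, 0.001, 0.13, 0], [0, 0.001, 0.15, 0], [0, 0.001, 0.159, 0], [0, 0.001, 0.159, 0], [0, 0.001, 0.159, 0]])

```text
clock: 8.4
eef_pos: [574.1, -60.6, 122.9]
eef_rot: [-3.141, 0.002, -3.141]
wrist_force: [0.6, 0.6, 0.3]
finger_gap: 76.0
finger_force: 0.0
```

Call:
move_arm(moves=[[0, 0, 0, 0], [0, 0, 0, 0], [0, 0, 0, 0], [0, 0, 0, 0], [0, 0, -0.03, 0], [0, 0, -0.08, 0], [0, 0, -0.13, 0], [0, 0, -0.18, 0], [0, 0, -0.185, 0], [0, 0, -0.185, 0]], jaw=0.03)

```text
clock: 9.4
eef_pos: [573.5, -61.3, 306.9]
eef_rot: [-3.141, 0.001, -3.141]
wrist_force: [0.2, 1.0, -3.4]
finger_gap: 56.1
finger_force: 19.9
```

Call:
move_arm(moves=[[0.006, 0.03, 0, 0], [0.015, 0.075, 0, 0], [0.025, 0.12, 0, 0], [0.034, 0.168, 0, 0], [0.044, 0.216, 0, 0], [0.053, 0.264, 0, 0], [0.062, 0.312, 0, 0], [0.071, 0.355, 0, 0], [0.0765, 0.387, 0, 0], [0.0765, 0.387, 0, 0]])

```text
clock: 10.4
eef_pos: [495.1, 328.9, 303.0]
eef_rot: [-3.14, -0.005, -3.137]
wrist_force: [0.7, -0.2, -3.0]
finger_gap: 56.0
finger_force: 20.0
```

Call:
move_arm(moves=[[0, 0, 0.03, 0], [0, 0, 0.08, 0], [0, 0, 0.13, 0], [0, 0, 0.17, 0], [0, 0, 0.2, 0], [0, 0, 0.215, 0], [0, 0, 0.222, 0], [0, 0, 0.226, 0], [0, 0, 0.226, 0]])

```text
clock: 11.3
eef_pos: [497.4, 326.0, 81.5]
eef_rot: [3.141, 0.002, -3.141]
wrist_force: [0.3, 0.2, -2.2]
finger_gap: 55.6
finger_force: 20.0
```

Call:
move_arm(moves=[[0, 0, 0.001, 0], [0, 0, 0.001, 0], [0, 0, 0.001, 0], [0, 0, -0.03, 0], [0, 0, -0.08, 0], [0, 0, -0.13, 0], [0, 0, -0.18, 0], [0, -0.03, -0.2, 0], [0.003, -0.08, -0.2, 0], [0.006, -0.13, -0.2, 0], [0.009, -0.18, -0.2, 0], [0.012, -0.23, -0.2, 0]], jaw=0.076)

```text
clock: 12.5
eef_pos: [484.4, 94.3, 280.9]
eef_rot: [3.142, 0.001, -3.141]
wrist_force: [0.1, 0.7, -0.4]
finger_gap: 76.1
finger_force: 0.0
```

Yellow is at (485,-69): dX 0, dY -163, with a little lag.

Call:
move_arm(moves=[[0, -0.05, 0, 0], [0, -0.1, 0, 0], [0, -0.145, 0, 0], [0, -0.161, 0, 0], [0, -0.161, 0, 0], [0, -0.161, 0, 0]])

```text
clock: 13.1
eef_pos: [484.9, -64.5, 280.7]
eef_rot: [3.142, 0.0, 3.141]
wrist_force: [0.7, 0.9, 0.3]
finger_gap: 75.7
finger_force: 0.0
```

Call:
move_arm(moves=[[0, 0, 0.05, 0], [0, 0, 0.09, 0], [0, 0, 0.13, 0], [0, 0, 0.15, 0], [0, 0, 0.159, 0], [0, 0, 0.159, 0], [0, 0, 0.159, 0]])

```text
clock: 13.8
eef_pos: [485.6, -64.5, 122.7]
eef_rot: [-3.141, 0.002, -3.141]
wrist_force: [-0.2, 0.5, -0.2]
finger_gap: 76.1
finger_force: 0.0
```

Call:
move_arm(moves=[[0, 0, 0, 0], [0, 0, 0, 0], [0, 0, 0, 0], [0, 0, 0, 0], [0, 0, -0.03, 0], [0, 0, -0.08, 0], [0, 0, -0.13, 0], [0, 0, -0.18, 0], [0, 0, -0.185, 0], [0, 0, -0.185, 0]], jaw=0.03)

```text
clock: 14.8
eef_pos: [485.0, -64.9, 306.5]
eef_rot: [-3.141, 0.001, -3.141]
wrist_force: [-0.2, 0.5, -4.3]
finger_gap: 56.0
finger_force: 19.9
```

Call:
move_arm(moves=[[0.006, 0.03, 0, 0], [0.015, 0.075, 0, 0], [0.024, 0.12, 0, 0], [0.032, 0.168, 0, 0], [0.041, 0.216, 0, 0], [0.05, 0.264, 0, 0], [0.058, 0.312, 0, 0], [0.067, 0.36, 0, 0], [0.0725, 0.4, 0, 0], [0.0725, 0.4, 0, 0]])

```text
clock: 15.8
eef_pos: [410.5, 338.4, 302.8]
eef_rot: [-3.139, -0.005, -3.137]
wrist_force: [-0.4, -0.8, -4.0]
finger_gap: 55.6
finger_force: 20.0
```

Call:
move_arm(moves=[[0, 0, 0.03, 0], [0, 0, 0.08, 0], [0, 0, 0.13, 0], [0, 0, 0.17, 0], [0, 0, 0.2, 0], [0, 0, 0.215, 0], [0, 0, 0.222, 0], [0, 0, 0.226, 0], [0, 0, 0.226, 0]])

```text
clock: 16.7
eef_pos: [412.4, 334.1, 80.7]
eef_rot: [-3.14, -0.0, -3.142]
wrist_force: [-2.8, -7.1, 7.1]
finger_gap: 56.0
finger_force: 20.0
```

Call:
move_arm(moves=[[0, 0, 0.001, 0], [0, 0, 0.001, 0], [0, 0, 0.001, 0], [0, 0, -0.03, 0], [0, 0, -0.08, 0], [0, 0, -0.13, 0], [0, 0, -0.18, 0], [0, 0, -0.23, 0], [0, 0, -0.24, 0], [0.05, 0, -0.24, 0], [0.09, 0, -0.24, 0]], jaw=0.076)

```text
clock: 17.8
eef_pos: [321.1, 334.8, 319.6]
eef_rot: [-3.141, -0.001, 3.141]
wrist_force: [0.2, 1.0, -0.8]
finger_gap: 75.9
finger_force: 0.0
```

```bash
cat > iron.py <<'E'
from m import *
print(manip.read_state()['eef_pos'],manip.read_state()['eef_rot'])
import sys
c=shot('top',sys.argv[1]+'t.png');s=shot('side',sys.argv[1]+'s.png')
for n,c in(('t',c),('s',s)):
    P=cloud(c);H=hsv(c)
    bl=(H[...,0]>105)&(H[...,0]<130)&(H[...,1]>130)
    for nm,z0,z1 in(('board',140,170),('rest',100,135)):
        m=bl&box(P,380,780,-480,170,z0,z1)
        m=cv2.morphologyEx(m.astype(np.uint8),cv2.MORPH_OPEN,np.ones((2,2)))
        k,l,st,_=cv2.connectedComponentsWithStats(m)
        for i in range(1,k):
            if st[i,4]>40: print(n,nm,rect(P,l==i))
    m=box(P,350,660,270,370,128,152)
    k,l,st,_=cv2.connectedComponentsWithStats(m.astype(np.uint8))
    print(n,'caps',[np.round(np.nanmedian(P[l==i],0)) for i in range(1,k) if st[i,4]>30])
E
python3 iron.py b
```

```text
[321.07324746 334.76891985 319.63391324] [-3.14115465e+00 -8.40636791e-04  3.14078061e+00]
t board (array([522.,  70.]), array([109.,  21.]), 16.3, 'z', array([107., 163., 166.]), 344)
t rest (array([529.,  53.]), array([104.,  16.]), 16.4, 'z', array([104., 107., 110.]), 205)
t caps [array([574., 304., 134.]), array([496., 313., 133.]), array([411., 320., 132.])]
s board (array([565., 153.]), array([267.,  99.]), 66.4, 'z', array([103., 155., 160.]), 500)
s board (array([751., -46.]), array([ 91., 217.]), 10.2, 'z', array([156., 164., 170.]), 273)
s rest (array([570., 119.]), array([244.,  87.]), 49.5, 'z', array([ 97., 103., 125.]), 719)
s caps [array([496., 316., 145.]), array([578., 305., 144.]), array([410., 323., 146.])]
```

```bash
python3 - <<'E'
import cv2,numpy as np
a=cv2.resize(cv2.imread('pics/bs.png')[80:220,210:350],(400,400));b=cv2.resize(cv2.imread('pics/bt.png')[150:300,160:310],(400,400))
cv2.imwrite('pics/bb.png',np.hstack([a,b]))
E
```

```text
(no output)
```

View pics/bb.png

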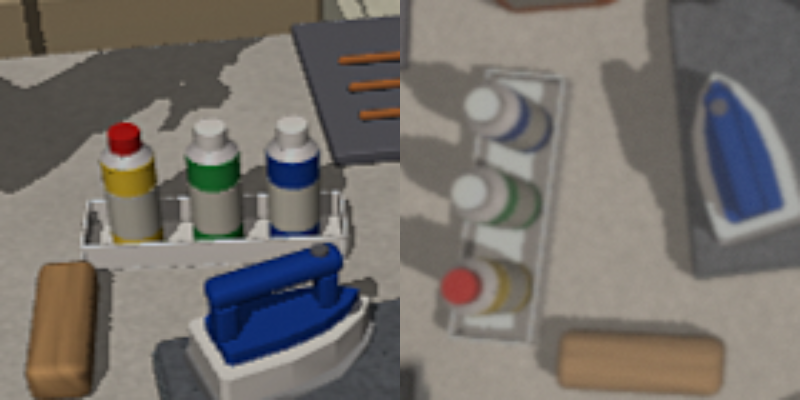

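The view shows all three bottles upright inside the tray, and the iron still on the board with its bar at crop (735,165). Now the iron.

Call:
move_arm(moves=[[-0.02, -0.03, 0, -0.05], [-0.05, -0.063, 0, -0.1], [-0.08, -0.101, 0, -0.15], [-0.11, -0.139, 0, -0.2], [-0.14, -0.177, 0.01, -0.25], [-0.17, -0.215, 0.03, -0.28], [-0.195, -0.247, 0.05, -0.282], [-0.206, -0.261, 0.07, -0.282], [-0.206, -0.261, 0.08, -0.282], [-0.206, -0.261, 0.08, -0.282]], jaw=0.07)

```text
clock: 18.9
eef_pos: [527.9, 74.1, 238.8]
eef_rot: [3.141, -0.003, -2.86]
wrist_force: [-1.2, 0.3, 0.2]
finger_gap: 69.9
finger_force: 0.0
```

```bash
python3 - <<'E'
from m import *
s=manip.read_state();print(s['eef_pos'],s['eef_rot'],s['joints'])
c=shot('wrist','w1.png');P=cloud(c);H=hsv(c)
bl=(H[...,0]>105)&(H[...,0]<130)&(H[...,1]>130)
m=bl&(P[...,2]>152)&(P[...,2]<172);m=cv2.morphologyEx(m.astype(np.uint8),2,np.ones((5,5))).astype(bool);print('wrist bar',rect(P,m))
c=shot('side');P=cloud(c);H=hsv(c);bl=(H[...,0]>105)&(H[...,0]<130)&(H[...,1]>130)
m=bl&box(P,440,620,20,130,140,170);print('side bar',rect(P,m))
E
```

```text
[527.91009747  74.07230141 238.77109066] [ 3.14082834e+00 -2.93859139e-03 -2.86003352e+00] [ 7.06235528e-02  2.39645779e-01  1.51928432e+00  1.34398618e-04
  1.38569605e+00 -1.78175572e+00]
wrist bar (array([527.,  77.]), array([123.,  28.]), 16.8, 'z', array([155., 161., 162.]), 2985)
side bar (array([527.,  74.]), array([123.,  28.]), 16.5, 'z', array([144., 157., 161.]), 504)
```

View pics/w1.png

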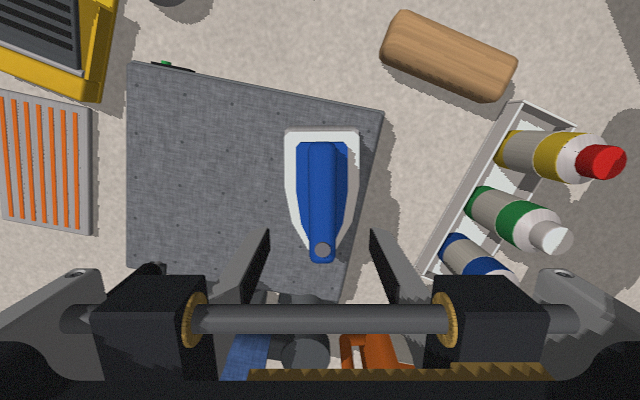

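Wrist view: the iron's bar runs from (320,150) to (320,245), centred between the fingers, with bar at (527,75) and z 161 in both views.

Call:
move_arm(moves=[[0, 0.001, 0.04, 0], [0, 0.001, 0.075, 0], [0, 0.001, 0.1, 0], [0, 0.001, 0.107, 0], [0, 0.001, 0.107, 0], [0, 0.001, 0.107, 0]])

```text
clock: 19.6
eef_pos: [528.9, 75.5, 135.4]
eef_rot: [-3.141, 0.003, -2.859]
wrist_force: [0.3, 0.1, 0.5]
finger_gap: 69.9
finger_force: 0.0
```

Call:
move_arm(moves=[[0, 0, 0, 0], [0, 0, 0, 0], [0, 0, 0, 0], [0, 0, 0, 0], [0, 0, 0, 0], [0, 0, -0.015, 0], [0, 0, -0.04, 0], [0, 0, -0.07, 0], [0, 0, -0.07, 0], [0, 0, -0.07, 0]], jaw=0.01, squeeze=50)

```text
clock: 20.6
eef_pos: [527.7, 75.0, 202.1]
eef_rot: [3.141, -0.001, -2.859]
wrist_force: [-1.0, 0.6, -6.1]
finger_gap: 27.6
finger_force: 49.9
```

Call:
move_arm(moves=[[0.005, -0.015, 0, 0], [0.016, -0.045, 0, 0], [0.03, -0.082, 0, 0], [0.044, -0.12, 0, 0], [0.058, -0.158, 0, 0.03], [0.072, -0.196, 0, 0.07], [0.086, -0.235, 0, 0.1], [0.1, -0.275, 0, 0.15], [0.1114, -0.306, 0, 0.19], [0.1, -0.34, 0, 0.22], [0.08, -0.365, 0, 0.22], [0.055, -0.39, 0, 0.22]])

```text
clock: 21.8
eef_pos: [583.2, -316.8, 201.1]
eef_rot: [3.14, -0.003, -3.081]
wrist_force: [0.0, -0.6, -5.8]
finger_gap: 28.0
finger_force: 50.0
```

```bash
python3 - <<'E'
from m import *
s=manip.read_state();p=s['eef_pos'];y=s['eef_rot'][2];print(p,s['eef_rot'],s['finger_gap'])
d=np.array([614.7-p[0],-329-p[1]]);print(d@[np.cos(y),np.sin(y)],d@[np.sin(y),-np.cos(y)])
E
```

```text
[ 583.23082071 -316.82781671  201.1436957 ] [ 3.14003211e+00 -2.71396776e-03 -3.08128718e+00] 27.9927162021487
-30.678369366813058 -14.046670204222439
```

Call:
move_arm(moves=[[-0.02, -0.009, 0, 0], [-0.0305, -0.014, 0.01, 0], [-0.0305, -0.014, 0.04, 0], [-0.0305, -0.014, 0.07, 0], [-0.0305, -0.014, 0.088, 0], [-0.0305, -0.014, 0.096, 0], [-0.0305, -0.014, 0.1, 0], [-0.0305, -0.014, 0.1, 0], [-0.0305, -0.014, 0.1, 0]])

```text
clock: 22.7
eef_pos: [614.2, -327.3, 105.9]
eef_rot: [3.141, -0.001, -3.08]
wrist_force: [-17.0, 8.8, 24.4]
finger_gap: 27.2
finger_force: 50.0
```

```bash
python3 - <<'E'
from m import *
c=shot('side');a=cv2.resize(c['frame'][200:400,250:510],(780,600));cv2.imwrite('pics/s2.png',a)
P=cloud(c);H=hsv(c);bl=(H[...,0]>105)&(H[...,0]<130)&(H[...,1]>130)
m=bl&box(P,500,760,-400,-260,90,140);q=P[m]
x=q[:,0]
for x0 in range(540,720,20):
    k=(x>=x0)&(x<x0+20)
    if k.sum()>5: print(x0,k.sum(),np.round(np.percentile(q[k][:,2],95)))
E
```

```text
540 96 125.0
560 223 126.0
580 181 126.0
600 86 126.0
```

View pics/s2.png

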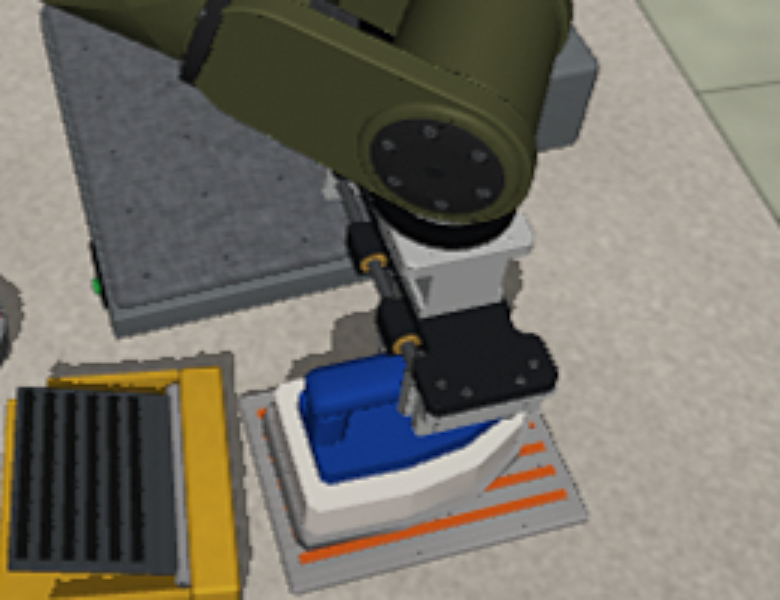

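The side view shows the iron over the rest, bar top at z≈126, close to the expected 127. It is in contact with side load, so I ease up and look again.

Call:
move_arm(moves=[[0, 0, -0.005, 0], [0, 0, -0.015, 0], [0, 0, -0.015, 0], [0, 0, -0.015, 0]])

```text
clock: 23.15
eef_pos: [615.0, -327.0, 117.9]
eef_rot: [3.141, -0.0, -3.08]
wrist_force: [0.3, 0.4, -6.4]
finger_gap: 27.8
finger_force: 50.0
```

```bash
cat > fin.py <<'E'
from m import *
s=manip.read_state();print(s['eef_pos'],s['eef_rot'],s['wrist_force'],s['finger_gap'])
for n in('top','side'):
    c=shot(n);P=cloud(c);H=hsv(c)
    m=box(P,500,760,-420,-250,13,200)
    bl=(H[...,0]>105)&(H[...,0]<130)&(H[...,1]>130)
    q=P[m&bl];
    w=(H[...,1]<45)&(H[...,2]>120)&box(P,500,760,-420,-250,14,70)
    if w.sum()>20: print(n,'white',rect(P,w))
    b=m&bl&(P[...,2]>100)
    if b.sum()>20: print(n,'bar',rect(P,b))
    for x0 in range(520,740,20):
        k=(q[:,0]>=x0)&(q[:,0]<x0+20)
        if k.sum()>5: print(x0,k.sum(),np.round(np.percentile(q[k][:,2],95)),end='; ')
    print()
E
python3 fin.py
```

```text
[ 615.04834262 -327.04637201  117.94225786] [ 3.14138890e+00 -3.36158269e-04 -3.07950830e+00] [ 0.34880331  0.38430337 -6.43576624] 27.8317622302373
top white (array([ 670., -301.]), array([ 74., 172.]), 59.9, 'z', array([14., 67., 70.]), 61)
640 6 130.0; 680 6 88.0; 
side white (array([ 618., -345.]), array([ 92., 180.]), 77.9, 'z', array([29., 62., 66.]), 1706)
side bar (array([ 584., -330.]), array([62., 29.]), 0.6, 'z', array([108., 135., 138.]), 604)
540 149 136.0; 560 413 137.0; 580 418 137.0; 600 327 137.0; 620 96 81.0; 640 71 81.0; 660 29 80.0;
```

Call:
move_arm(moves=[[0, 0, 0.006, 0], [0, 0, 0.01, 0], [0, 0, 0.01, 0], [0, 0, 0.01, 0]])

```text
clock: 23.65
eef_pos: [615.2, -326.8, 108.1]
eef_rot: [3.141, -0.0, -3.079]
wrist_force: [0.5, 0.1, -7.7]
finger_gap: 27.3
finger_force: 50.0
```

Call:
move_arm(moves=[[0, 0, 0, 0], [0, 0, 0, 0], [0, 0, 0, 0], [0, 0, -0.02, 0], [0, 0, -0.06, 0], [0, 0, -0.11, 0], [0, 0, -0.16, 0], [0.05, 0, -0.18, 0], [0.1, 0, -0.18, 0], [0.14, 0.03, -0.18, 0], [0.16, 0.08, -0.18, 0], [0.16, 0.13, -0.18, 0]], jaw=0.07)

```text
clock: 24.85
eef_pos: [445.9, -212.4, 289.3]
eef_rot: [-3.14, 0.001, -3.083]
wrist_force: [0.9, 0.9, 0.1]
finger_gap: 69.9
finger_force: 0.0
```

```bash
python3 fin.py; python3 iron.py c >/dev/null; python3 - <<'E'
import cv2
cv2.imwrite('pics/c2.png',cv2.resize(cv2.imread('pics/cs.png')[200:400,230:490],(780,600)))
E
```

```text
[ 445.87226865 -212.40679135  289.27105344] [-3.14044664e+00  1.48807445e-03 -3.08250526e+00] [0.85540201 0.85852919 0.08697888] 69.91936400528442
top white (array([ 633., -327.]), array([186., 125.]), 2.4, 'z', array([15., 57., 60.]), 318)
top bar (array([ 637., -325.]), array([83., 24.]), 1.7, 'z', array([118., 129., 132.]), 166)
580 21 131.0; 600 108 131.0; 620 115 131.0; 640 69 131.0; 680 8 74.0; 
side white (array([ 629., -330.]), array([173.,  93.]), 1.1, 'z', array([19., 51., 54.]), 1637)
side bar (array([ 615., -328.]), array([125.,  28.]), 3.7, 'z', array([110., 123., 126.]), 1062)
540 140 125.0; 560 408 125.0; 580 405 125.0; 600 409 125.0; 620 389 125.0; 640 364 125.0; 660 234 124.0; 680 69 70.0;
```

View pics/c2.png

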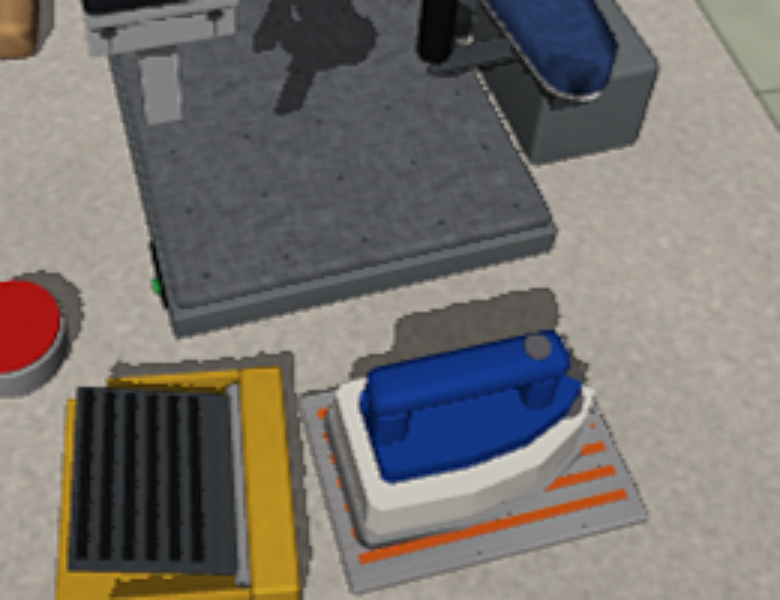

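The iron lies flat and in line on the rest, bar from (370,385) to (560,350). Next I measure the grip and check the bottles.

```bash
python3 - <<'E'
from m import *
st=manip.read_state();y=st['eef_rot'][2]
for n in('top','side','wrist'):
    c=shot(n);P=cloud(c)
    m=box(P,620,690,-130,-50,203,216);print(n,'grip',rect(P,m) if m.sum()>5 else 0)
    m=box(P,350,660,270,370,142,160)
    k,l,s,_=cv2.connectedComponentsWithStats(m.astype(np.uint8))
    print(n,'caps',[(np.round(np.nanmedian(P[l==i],0)),s[i,4]) for i in range(1,k) if s[i,4]>15])
    b=box(P,350,660,270,370,95,112)
    k,l,s,_=cv2.connectedComponentsWithStats(b.astype(np.uint8))
    print(n,'bodies',[(np.round(np.nanmedian(P[l==i],0)),s[i,4]) for i in range(1,k) if s[i,4]>25])
E
```

```text
top grip (array([660., -85.]), array([24., 24.]), 45.1, 'z', array([207., 211., 214.]), 91)
top caps [(array([580., 312., 153.]), np.int32(151)), (array([498., 323., 153.]), np.int32(154)), (array([411., 330., 153.]), np.int32(159))]
top bodies [(array([569., 292., 105.]), np.int32(51)), (array([493., 301., 104.]), np.int32(39)), (array([411., 307., 103.]), np.int32(43))]
side grip (array([658., -84.]), array([25., 23.]), 73.8, 'z', array([204., 207., 209.]), 88)
side caps [(array([579., 310., 148.]), np.int32(76))]
side bodies [(array([575., 293., 103.]), np.int32(86))]
wrist grip (array([646., -88.]), array([3., 4.]), 45.3, 'z', array([203., 204., 206.]), 7)
wrist caps []
wrist bodies []
```

Call:
move_arm(moves=[[-0.03, 0.016, 0, 0], [-0.07, 0.037, 0, 0], [-0.113, 0.059, 0, 0], [-0.156, 0.082, 0, 0], [-0.195, 0.102, 0, 0], [-0.22, 0.1155, 0.01, 0], [-0.22, 0.1155, 0.03, 0], [-0.22, 0.1155, 0.04, 0], [-0.22, 0.1155, 0.04, 0]], jaw=0.06)

```text
clock: 26.1
eef_pos: [660.0, -84.8, 246.4]
eef_rot: [3.141, -0.003, -3.08]
wrist_force: [-0.8, 0.5, -0.2]
finger_gap: 60.0
finger_force: 0.0
```

```bash
python3 - <<'E'
from m import *
s=manip.read_state();p=s['eef_pos'];y=s['eef_rot'][2];print(p,y,s['joints'])
d=np.array([659,-84.5])-p[:2];print(d@[np.cos(y),np.sin(y)],d@[np.sin(y),-np.cos(y)])
# arc of the grip about the post, tool frame at pose over grip
post=np.array([727.,112.]);r=np.array([659,-84.5])-post;print('radius',np.hypot(*r))
for a in np.arange(0,1.66,0.12):
    w=R.from_euler('z',-a).as_matrix()[:2,:2]@r-r
    print(round(a,2),np.round(w+[659,-84.5]),np.round([w@[np.cos(y),np.sin(y)],w@[np.sin(y),-np.cos(y)]]))
E
```

```text
[659.96519923 -84.80028398 246.42804709] -3.080492554531497 [-1.82797182e-01  5.47599883e-01  1.08015878e+00 -6.80535187e-05
  1.51721998e+00 -1.81468861e+00]
0.9450621763962427 0.3586607239005202
radius 207.93328256919332
0.0 [659. -84.] [0. 0.]
0.12 [636. -75.] [22. 11.]
0.24 [614. -63.] [43. 24.]
0.36 [594. -48.] [63. 40.]
0.48 [576. -31.] [80. 59.]
0.6 [560. -12.] [94. 79.]
0.72 [546.   9.] [107. 100.]
0.84 [535.  31.] [116. 123.]
0.96 [527.  55.] [123. 147.]
1.08 [522.  79.] [127. 172.]
1.2 [519. 104.] [128. 197.]
1.32 [520. 129.] [126. 222.]
1.44 [523. 154.] [121. 246.]
1.56 [530. 178.] [113. 270.]
```

Call:
move_arm(moves=[[0.001, 0, 0.04, 0], [0.001, 0, 0.075, 0], [0.001, 0, 0.09, 0], [0.001, 0, 0.09, 0], [0.001, 0, 0.09, 0]])

```text
clock: 26.6
eef_pos: [660.2, -84.5, 160.6]
eef_rot: [-3.141, 0.002, -3.08]
wrist_force: [0.3, -0.3, -0.0]
finger_gap: 59.8
finger_force: 0.0
```

Call:
move_arm(moves=[[0, 0, 0, 0], [0, 0, 0, 0], [0, 0, 0, 0], [0, 0, 0, 0], [0.011, 0.005, 0, 0], [0.022, 0.011, 0, 0], [0.043, 0.024, 0, 0], [0.063, 0.04, 0, 0], [0.08, 0.059, 0, 0], [0.094, 0.079, 0, 0], [0.107, 0.1, 0, 0], [0.116, 0.123, 0, 0]], jaw=0.015, squeeze=35)

```text
clock: 27.8
eef_pos: [531.3, 26.8, 158.2]
eef_rot: [-3.135, -0.011, -3.084]
wrist_force: [-26.6, -22.0, 6.7]
finger_gap: 25.8
finger_force: 35.0
```

```bash
python3 - <<'E'
from m import *
s=manip.read_state();print(s['eef_pos'],s['wrist_force'])
c=shot('side','d.png');cv2.imwrite('pics/d2.png',cv2.resize(c['frame'][100:320,240:500],(709,600)))
P=cloud(c);H=hsv(c);bl=(H[...,0]>105)&(H[...,0]<130)&(H[...,1]>100)
m=bl&box(P,450,760,-200,150,172,192);print(rect(P,m))
m=box(P,640,790,60,170,110,160);print('post',rect(P,m) if m.sum()>9 else 0)
E
```

```text
[531.26395365  26.82615432 158.23986147] [-26.62212655 -22.01505076   6.71796799]
(array([623.,  -7.]), array([226.,  82.]), 49.7, 'z', array([177., 181., 183.]), 1849)
post (array([747., 127.]), array([59., 62.]), 33.3, 'z', array([121., 142., 144.]), 134)
```

View pics/d2.png

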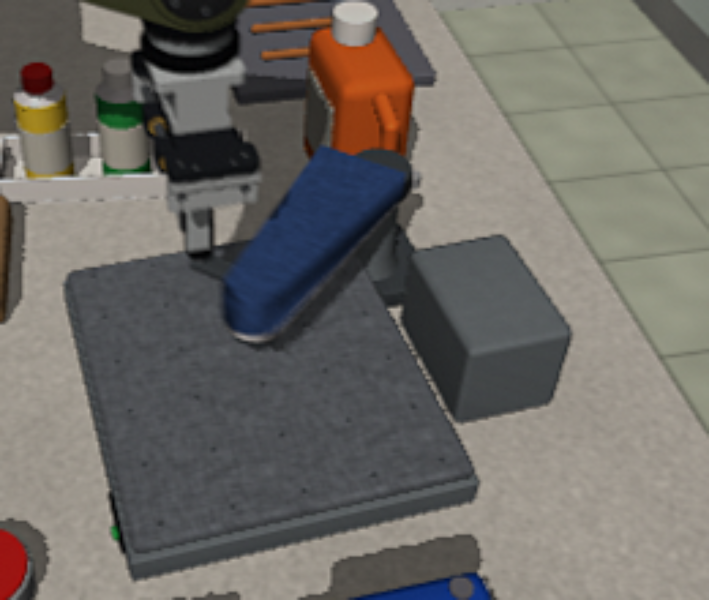

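The buck is at about 0.79 rad and its grip is held. Side load is high, so I probe outward.

Call:
move_arm(moves=[[0.005, -0.002, 0, 0], [0.005, -0.002, 0, 0], [0.005, -0.002, 0, 0]])

```text
clock: 28.15
eef_pos: [531.5, 28.9, 158.4]
eef_rot: [-3.141, 0.001, -3.079]
wrist_force: [5.8, -2.8, -5.6]
finger_gap: 25.8
finger_force: 35.0
```

Call:
move_arm(moves=[[0.0032, 0.01, 0, 0], [0.0062, 0.02, 0, 0], [0.0085, 0.0305, 0, 0], [0.0103, 0.041, 0, 0], [0.0115, 0.0515, 0, 0], [0.0124, 0.062, 0, 0], [0.0125, 0.0725, 0, 0], [0.0123, 0.083, 0, 0], [0.0123, 0.083, 0, 0], [0.0123, 0.083, 0, 0]])

```text
clock: 29.15
eef_pos: [513.4, 111.6, 158.2]
eef_rot: [3.141, -0.001, -3.079]
wrist_force: [-4.2, 0.6, -4.0]
finger_gap: 25.7
finger_force: 35.0
```

Call:
move_arm(moves=[[-0.001, 0.01, 0, 0], [-0.002, 0.021, 0, 0], [-0.004, 0.031, 0, 0], [-0.0064, 0.0416, 0, 0], [-0.0095, 0.0515, 0, 0], [-0.0126, 0.062, 0, 0], [-0.0155, 0.069, 0, 0], [-0.018, 0.075, 0, 0], [-0.018, 0.075, 0, 0], [-0.018, 0.075, 0, 0]])

```text
clock: 30.15
eef_pos: [525.7, 180.1, 158.0]
eef_rot: [-3.129, -0.008, -3.083]
wrist_force: [-19.2, -57.6, 7.2]
finger_gap: 25.9
finger_force: 35.0
```

```bash
cat > buck.py <<'E'
from m import *
s=manip.read_state();print(s['eef_pos'],s['wrist_force'])
for n in('side','top'):
    c=shot(n,'e_%s.png'%n);P=cloud(c);H=hsv(c);bl=(H[...,0]>100)&(H[...,0]<130)&(H[...,1]>90)
    m=bl&box(P,400,760,30,180,172,192)
    if m.sum()>50: print(n,rect(P,m))
E
python3 buck.py
```

```text
[525.69793354 180.09667217 157.99781504] [-19.16006126 -57.63954565   7.21137858]
side (array([570.,  93.]), array([223.,  83.]), 7.7, 'z', array([175., 181., 183.]), 1686)
top (array([569.,  93.]), array([217.,  75.]), 6.4, 'z', array([183., 186., 188.]), 1717)
```

Call:
move_arm(moves=[[0.0, -0.005, 0, 0], [0.0, -0.006, 0, 0], [0.0, -0.006, 0, 0]])

```text
clock: 30.55
eef_pos: [525.9, 180.0, 157.9]
eef_rot: [-3.139, -0.005, -3.079]
wrist_force: [-13.7, -11.8, -1.5]
finger_gap: 25.9
finger_force: 35.0
```

Call:
move_arm(moves=[[0, 0, 0, 0], [0, 0, 0, 0], [0, 0, 0, 0], [0, 0, -0.03, 0], [0, 0, -0.08, 0], [0, 0, -0.12, 0], [0, 0, -0.13, 0], [0, 0, -0.13, 0]], jaw=0.042)

```text
clock: 31.35
eef_pos: [527.9, 181.6, 289.9]
eef_rot: [3.141, 0.003, -3.079]
wrist_force: [0.6, -0.0, -0.9]
finger_gap: 41.6
finger_force: 0.0
```

```bash
python3 buck.py; python3 fin.py | grep -v ';'; python3 - <<'E'
from m import *
c=shot('top');P=cloud(c)
m=box(P,480,580,140,220,203,216);print('grip',rect(P,m))
for n in('side','top'):
    c=shot(n);P=cloud(c)
    for x in(375,385,395,405,415): 
        m=box(P,x-5,x+5,-360,-280,25,70);print(n,x,np.round(np.median(P[m],0)),end=' ')
E
```

```text
[527.88686582 181.57822577 289.90498311] [ 0.59466925 -0.04224993 -0.85693241]
side (array([570., 118.]), array([223., 111.]), 0.8, 'z', array([175., 181., 183.]), 1692)
top (array([571., 101.]), array([216.,  75.]), 1.4, 'z', array([183., 186., 188.]), 1976)
[527.14522006 181.32806328 286.96650318] [-3.14124031e+00 -1.73165988e-03 -3.07926303e+00] [-0.50825335 -0.0350971  -0.90017446] 41.98229397238833
top white (array([ 628., -328.]), array([196., 129.]), 3.7, 'z', array([15., 56., 60.]), 655)
top bar (array([ 616., -325.]), array([123.,  24.]), 4.0, 'z', array([122., 128., 131.]), 259)
side white (array([ 630., -327.]), array([171.,  91.]), 2.6, 'z', array([21., 52., 54.]), 1347)
side bar (array([ 615., -328.]), array([125.,  28.]), 3.9, 'z', array([111., 123., 126.]), 1053)
grip (array([524., 173.]), array([ 7., 19.]), 44.5, 'z', array([206., 211., 214.]), 27)
side 375 [ 375. -326.   51.] side 385 [ 385. -323.   48.] side 395 [ 395. -322.   46.] side 405 [ 405. -322.   44.] side 415 [ 415. -323.   41.] top 375 [ 376. -325.   55.] top 385 [ 385. -323.   53.] top 395 [ 395. -318.   51.] top 405 [ 405. -318.   48.] top 415 [ 415. -322.   46.]
```

```bash
python3 - <<'E'
from m import *
a=cv2.resize(cv2.imread('pics/e_top.png')[90:290,230:430],(600,600))
cv2.imwrite('pics/e2.png',a)
c=shot('top');P=cloud(c);H=hsv(c);bl=(H[...,0]>100)&(H[...,0]<130)&(H[...,1]>90)
m=bl&box(P,400,700,0,160,180,190);m=cv2.morphologyEx(m.astype(np.uint8),2,np.ones((3,3))).astype(bool);q=P[m]
for x in range(470,670,25):
    k=q[np.abs(q[:,0]-x)<5][:,1];print(x,np.round([k.min(),k.max(),(k.min()+k.max())/2]))
E
```

```text
470 [76. 91. 83.]
495 [ 68. 112.  90.]
520 [ 68. 119.  94.]
545 [ 68. 121.  95.]
570 [ 65. 129.  97.]
595 [ 65. 129.  97.]
620 [ 67. 131.  99.]
645 [ 67. 139. 103.]
```

View pics/e2.png

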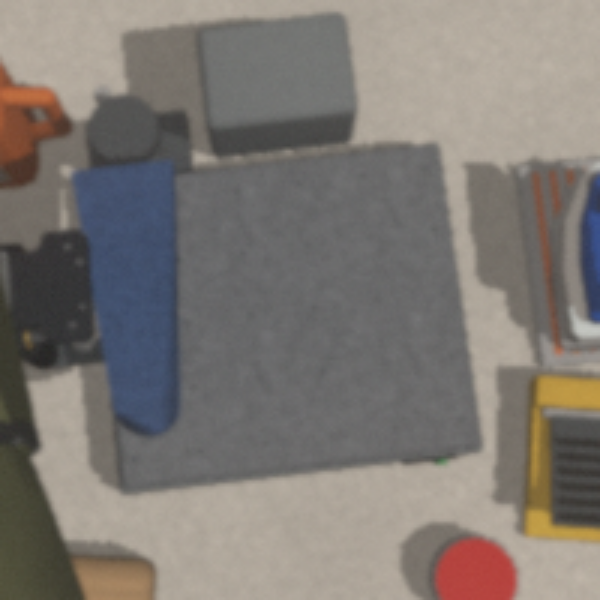

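Top crop: the buck lies over the board, nose at (148,425) and post at (128,128). Next the treadle.

Call:
move_arm(moves=[[0.008, -0.022, 0, 0.03], [0.02, -0.06, 0, 0.07], [0.037, -0.105, 0, 0.1], [0.053, -0.15, 0, 0.15], [0.069, -0.195, 0, 0.2], [0.085, -0.24, 0, 0.25], [0.1, -0.285, 0, 0.3], [0.117, -0.33, 0, 0.35], [0.133, -0.375, 0, 0.4], [0.149, -0.42, 0, 0.4], [0.164, -0.464, 0, 0.4], [0.173, -0.489, 0, 0.4]], jaw=0.0)

```text
clock: 32.95
eef_pos: [383.8, -320.1, 288.0]
eef_rot: [-3.142, -0.001, 2.802]
wrist_force: [0.9, 0.4, 0.1]
finger_gap: 0.2
finger_force: 0.0
```

Call:
move_arm(moves=[[0, 0, 0.03, 0], [0, 0, 0.08, 0], [0, 0, 0.13, 0], [0, 0, 0.17, 0], [0, 0, 0.18, 0], [0, 0, 0.18, 0]])

```text
clock: 33.55
eef_pos: [385.0, -317.3, 108.1]
eef_rot: [3.141, -0.002, 2.804]
wrist_force: [0.7, -0.4, 0.5]
finger_gap: 0.6
finger_force: 0.0
```

```bash
python3 - <<'E'
from m import *
s=manip.read_state();p=s['eef_pos'];y=s['eef_rot'][2];print(p,s['eef_rot'],s['wrist_force'],s['finger_gap'])
d=np.array([385,-318])-p[:2];print(d@[np.cos(y),np.sin(y)],d@[np.sin(y),-np.cos(y)])
for n in('side','top'):
    c=shot(n);P=cloud(c);H=hsv(c);bl=(H[...,0]>100)&(H[...,0]<130)&(H[...,1]>90)
    m=bl&box(P,400,700,0,190,172,190);m=cv2.morphologyEx(m.astype(np.uint8),2,np.ones((3,3))).astype(bool);print(n,'buck',rect(P,m))
    m=box(P,480,580,130,240,200,216);print('grip',rect(P,m) if m.sum()>5 else 0)
    m=box(P,600,760,-420,-250,14,140);print('iron z max',rect(P,m&(P[...,2]>115)))
E
```

```text
[ 384.96666494 -317.312168    108.06052809] [ 3.14080629e+00 -1.79302945e-03  2.80380924e+00] [ 0.72665393 -0.36874033  0.54888399] 0.6159634578691324
-0.25939652380630424 -0.6379165546789174
side buck (array([569.,  96.]), array([222.,  82.]), 5.8, 'z', array([175., 181., 183.]), 1671)
grip (array([528., 179.]), array([26., 24.]), 30.3, 'z', array([201., 206., 209.]), 62)
iron z max (array([ 638., -326.]), array([78., 28.]), 4.7, 'z', array([117., 124., 128.]), 610)
top buck (array([568.,  98.]), array([206.,  68.]), 2.1, 'z', array([183., 186., 188.]), 1651)
grip (array([529., 178.]), array([23., 23.]), 85.4, 'z', array([202., 211., 213.]), 96)
iron z max (array([ 639., -326.]), array([78., 29.]), 3.8, 'z', array([120., 128., 133.]), 321)
```

The grip sits at (528.5,178.5), as predicted for the end seat. Press.

Call:
move_arm(moves=[[0, 0, 0.03, 0], [0, 0, 0.05, 0], [0, 0, 0.06, 0], [0, 0, 0.066, 0], [0, 0, 0.072, 0], [0, 0, 0.077, 0], [0, 0, 0.079, 0], [0, 0, 0.079, 0], [0, 0, 0.079, 0]])

```text
clock: 34.55
eef_pos: [385.5, -318.4, 31.6]
eef_rot: [-3.14, 0.001, 2.804]
wrist_force: [-7.7, 2.1, 10.4]
finger_gap: 0.5
finger_force: 5.2
```

Call:
move_arm(moves=[[0, 0, 0.002, 0], [0, 0, 0.004, 0], [0, 0, 0.004, 0]])

```text
clock: 34.85
eef_pos: [385.6, -318.6, 29.4]
eef_rot: [-3.14, 0.002, 2.804]
wrist_force: [-16.7, 8.8, 37.1]
finger_gap: 0.4
finger_force: 18.5
```

On the stop, force jumps to 37 N. Hold 1.2 s, then release.

Call:
move_arm(moves=[[0, 0, 0, 0], [0, 0, 0, 0], [0, 0, 0, 0], [0, 0, 0, 0], [0, 0, 0, 0], [0, 0, 0, 0], [0, 0, 0, 0], [0, 0, 0, 0], [0, 0, 0, 0], [0, 0, 0, 0], [0, 0, 0, 0], [0, 0, 0, 0]])

```text
clock: 36.05
eef_pos: [385.6, -318.6, 29.4]
eef_rot: [-3.14, 0.002, 2.804]
wrist_force: [-15.5, 8.2, 37.8]
finger_gap: 0.5
finger_force: 18.5
```

Call:
move_arm(moves=[[0, 0, -0.01, 0], [0, 0, -0.02, 0], [0, 0, -0.03, 0], [0, 0, -0.07, 0], [0, 0, -0.12, 0], [0, 0, -0.17, 0], [0, 0, -0.22, 0], [0, 0, -0.22, 0], [0, 0, -0.22, 0]])

```text
clock: 36.95
eef_pos: [385.3, -317.7, 247.0]
eef_rot: [-3.14, 0.003, 2.804]
wrist_force: [0.4, -0.4, 0.1]
finger_gap: 0.2
finger_force: 0.0
```

```bash
python3 - <<'E'
from m import *
s=manip.read_state();print(s['eef_pos'],s['wrist_force'])
for n in('side','top'):
    c=shot(n);P=cloud(c);H=hsv(c);bl=(H[...,0]>100)&(H[...,0]<130)&(H[...,1]>90)
    for x in(375,385,395): 
        m=box(P,x-5,x+5,-360,-280,15,70);print(n,x,np.round(np.median(P[m],0)) if m.any() else 0,end=' ')
    m=box(P,480,580,130,240,200,216);print('grip',rect(P,m))
    m=bl&box(P,500,760,-420,-250,110,140);print('bar',rect(P,m))
    m=box(P,350,660,270,370,142,160)
    k,l,q,_=cv2.connectedComponentsWithStats(m.astype(np.uint8))
    print('caps',[np.round(np.nanmedian(P[l==i],0)) for i in range(1,k) if q[i,4]>15])
E
```

```text
[ 385.2948921  -317.65023143  247.01896437] [ 0.36462383 -0.39651771  0.07858881]
side 375 [ 375. -326.   50.] side 385 [ 385. -323.   48.] side 395 [ 395. -322.   46.] grip (array([529., 178.]), array([25., 24.]), 19.6, 'z', array([202., 207., 209.]), 61)
bar (array([ 615., -327.]), array([125.,  28.]), 3.7, 'z', array([113., 123., 126.]), 1026)
caps [array([496., 319., 148.]), array([579., 311., 149.])]
top 375 [ 377. -298.   55.] top 385 [ 385. -296.   54.] top 395 [ 395. -297.   51.] grip (array([529., 177.]), array([23., 23.]), 0.0, 'z', array([205., 211., 213.]), 92)
bar (array([ 616., -327.]), array([123.,  27.]), 3.1, 'z', array([121., 128., 131.]), 436)
caps [array([581., 313., 153.]), array([499., 322., 153.]), array([411., 329., 153.])]
```

Treadle is back up, buck is seated, and iron and bottles are in place.

```bash
python3 -c "
from cell import manip
print(manip.sign_off())"
```

```text
the job is handed in; nothing more can be done
None
```

I handed the job in at about 37 s with all three bottles upright in the tray, the iron flat on its rest, the buck seated, and the treadle pressed for over a second and back up, each checked by camera or force readings; the judge's verdict was not shown.

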